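Refit the gear guard of the spindle sander and switch the machine on

ROBOT

A 7-joint arm with a two-finger parallel gripper is mounted at the origin on the work surface; the furniture and walls round the work are solid. World frame = base frame: x ahead of the robot, y to its left, z up, the work surface at z = 0. Lengths are in mm, angles in rad, forces in N, time in s.
With the tool pointing down it reaches from about 400 to 875 mm from the base axis. Payload 19.3 kg.
Tool frame: the origin (TCP) lies at the very end of the fingers, on their centre line; the grasp point (between the pads) lies 19 mm behind it (grip_point_offset is the z of the grasp point in the tool frame, in mm); z points along the fingers, x is the direction in which the jaws open and shut, and the axes are right-handed (so a half turn about z gives the same grasp; the last joint's range is limited). The gripper opens to 85 mm and grips with 20 to 120 N. Pads are 22 mm wide; open, the fingers measure 114 mm over their backs; the gripper's body (76 mm by 85 mm) begins 54 mm behind the grasp point. The pads swing forward as they close: fully open they stand 13 mm farther back than shut.
Start: joints at [-1.405, 0.521, -0.036, 1.599, 0.021, 1.021, -0.113], TCP at [146.033, 607.692, 231.291] pointing down, gripper open.
Joint ranges: [-2.91, 2.91], [-0.3, 2.13], [-1.5, 1.42], [0.17, 2.43], [-1.26, 4.41], [0.16, 1.93], [-2.52, 2.52]. Speed limits (rad/s): [1.89, 1.89, 2.39, 2.39, 3.01, 3.01, 3.01].

INTERFACE

Orientations are given as a 3x3 rotation matrix whose columns are the frame's x, y, z axes.
In Python, from workcell import movep, movel, goto_joints, open_gripper, clamp, wait, inverse_kinematics, read_state, camera, PlanningError, finish_job, grip_point_offset gives the robot as it stands. Calls block until the motion is done:
- movep(position, orientation): joint-space move of the TCP to a pose.
- movel(position, frame=None, max_speed=150, guard=None): straight line of the TCP; frame=None keeps the orientation; max_speed is the mean speed in mm/s. With guard (N) it stops when the force on the tool has changed by that much, and returns True; else False.
- goto_joints(angles): joint-space move.
- open_gripper() and clamp(): open the fingers fully, or close them until they stop; the grip force is fixed at half the most.
- wait(seconds).
- inverse_kinematics(position, orientation): joint angles nearest the present ones, or None.
- read_state(): the state.
- camera(name): name is "side" or "top"; returns a dict with "image" (420x560x3 uint8, blue, green, red), "range_z" (420x560 float32, mm along the optical axis (not along the pixel's ray), 0 where there is no reading), "fx", "fy", "cx", "cy" (pixels), "dist_coeffs" ([k1, k2, p1, p2, k3] as OpenCV has them; the pictures are not rectified), "cam_to_world" (4x4, takes a point from camera to world coordinates). Camera axes: x right, y up, looking along -z (the intrinsics and any distortion apply to the point x, -y, -z); pixel columns grow to the right and rows downward; lengths in mm; the calibration is good to about 2 mm. A picture is of the moment at which its call begins.
A pose or a line that the arm cannot do raises PlanningError and nothing moves.
- finish_job(): hands the job in, once; it reports no verdict.
The state is a dict: "time": time; "qpos": joint angles; "qvel": joint speeds; "joint_efforts": joint torques, N m; "eef_pos": TCP position; "tool_rot": TCP orientation; "ft_force": force on the tool from outside, world axes, zero at the start; "torque": the same for the moment, N m; "finger_gap": finger opening in mm.
Only numpy, scipy, OpenCV 4.12 (cv2) and the standard library are available. Lean on these libraries where they do the work, as an engineer would, in place of code of your own. Each camera call takes 0.05 s, during which the arm holds its last target.

TASK

The gear guard of the bench spindle sander is off: put it back over the gear window on the machine's sloping front, sliding it straight down the slope until its flat tongue is fully home in the slot of the interlock switch. Let go of it, and only then push the machine's toggle lever up the slope to its on stop. Leave everything else as it is: do not disturb the other things on the bench or the workpiece on the machine.

Things in the scene. Friction and masses are not known exactly. Their poses are not given: they have to be found in the camera images.
- guard_grip (a point): Loose guard: grey plate 105 (x) x 120 (y) x 5 mm, 0.3 kg, starts flat on the bench. Point: middle of its black handle bar, over the plate's middle, 30 mm above its underside. Bar along x, 80 long, 14 wide (grip across y), 20 to 40 mm above the underside, on a foot near each end. x points from the tongue end to the plain end (up the slope when home), z out of its top.
- tongue_tip (a point): Tip of the guard's steel tongue, mid-thickness; from the grip point 80.5 mm along the guard's -x and 19 mm lower; guard's axes. The tongue sticks out 28 mm from the middle of the plate's -x edge, is 16 mm wide and 4 mm thick (9 to 13 mm above the plate's underside), with a round nose of 8 mm radius.
- slot_mouth (a point): Mouth centre of the slot in the interlock switch (black box 40 wide, 25 high, low on the sander's slope). Axes: x up the slope, 32 deg above level, away from the robot; z square out of the panel; y to its left. Slot 30 deep along -x, 19 wide, 6.5 high, 2.5 mm bevels; 11 mm above the panel, as the tongue of a guard lying flat. Home: guard's edge meets the mouth face, tip 28 mm in.
- gear_window (a point): Middle of the gear window (80 x 92 mm), on the surface of the sloping front panel of the fixed green spindle sander (290 deep, 260 wide, upright drum on its table at the back); axes as the slot mouth's. The panel is flat to 105 mm up the slope from here. Guide cheeks 6 mm high flank the guard's lower 37 mm at y = +-63 mm (3 mm clear), flared at the top.
- plunger (a joint): Sprung plunger in the slot, m: 0 = free, grows as the tongue pushes it in; about 0.006 with the guard home. The tongue meets it 22 mm inside the slot; it pushes back with about 1.2 N, and the guard stays in when let go.
- lever_knob (a point): Centre of the ball knob (black, 20 mm across) of the toggle lever on the right part of the sloping panel, 125 mm right of the slot's middle line. The knob is 50 mm from the lever's pivot; the pivot is 12 mm above the panel and 55 mm farther up the slope than the slot mouth.
- lever (a joint): Toggle lever angle, rad: 0 = off, leaning 0.3 rad down the slope from square to the panel; 0.8 = on stop, leaning 0.5 rad up the slope. It stays where it is left; 1 to 2 N at the knob move it.
- ears: Black and orange ear defenders lying on the bench, 142 x 218 x 87 mm; origin at the middle of the underside. Bystander.
- bird: Thin wooden bird-shaped cut-out, 71 x 110 x 9 mm, lying on the sander's flat table (171 mm above the bench; the drum on it rises to 266 mm); origin at the middle of the underside. Bystander.
- cork_block: Cork sanding block, 60 x 97 x 26 mm, origin at the middle of the underside. Bystander.
- tin: Wax tin, 69 mm across, 59 mm high, origin at the middle of the underside. Bystander.
- tall_block: Sawn wooden block, 44 x 45 x 68 mm high, origin at the middle of the underside. Bystander.
- glue: Glue bottle with an orange nozzle, 38 x 56 mm, 163 mm high, origin at the middle of the underside. Bystander.
Not all that is in view belongs to the job. Of the things that look like the part that bears guard_grip, the larger one is meant.

How it is judged:
By the outcome, as a careful person would: the job done as asked, in the order asked, and still so for the second after the job is handed in, with the robot touching nothing.
It also fails if it takes over 56 s, if anything falls off the work surface, if the arm or the gripper's body presses on something with over 40 N, if the wrist force passes 120 N, or if a joint passes its speed limit or range.

## Working session

There is one attempt and no reset: what is moved stays moved. The work goes in short steps, each a Python script; the robot and the scene stay as the last script left them, time stands still between calls to the robot, and variables do not carry over. Pictures are saved under pics/ and viewed, and the job is handed in when it is done.

```bash
mkdir -p pics; ls
python3 - <<'E'
from workcell import *
import cv2,numpy as np
s=read_state();print(s['time'],s['eef_pos'],s['ft_force'],grip_point_offset)
for n in('top','side'):
    c=camera(n);cv2.imwrite(f'pics/{n}0.png',c['image']);np.savez(f'{n}0.npz',**c)
    print(n,c['fx'],c['fy'],c['cx'],c['cy'],c['dist_coeffs']);print(np.round(c['cam_to_world'],3))
E
```

```text
pics
0.0 [145.94688059 607.35740367 230.72474399] [ 0.29486197 -0.34013162  0.87984551] -18.700000000000003
top 486.13352957581014 486.13352957581014 280.90482914136874 211.122883417596 [-0.12791032  0.          0.          0.          0.        ]
[[ 2.000000e-02  9.950000e-01 -9.700000e-02  3.941410e+02]
 [-9.990000e-01  2.200000e-02  2.300000e-02  1.863300e+01]
 [ 2.500000e-02  9.700000e-02  9.950000e-01  1.482168e+03]
 [ 0.000000e+00  0.000000e+00  0.000000e+00  1.000000e+00]]
side 416.57013718102417 416.57013718102417 285.889969345368 216.22711304863242 [0.00697927 0.         0.         0.         0.        ]
[[-9.98000e-01 -4.90000e-02  3.30000e-02  5.57591e+02]
 [ 5.50000e-02 -5.76000e-01  8.16000e-01  9.36145e+02]
 [-2.10000e-02  8.16000e-01  5.78000e-01  7.94282e+02]
 [ 0.00000e+00  0.00000e+00  0.00000e+00  1.00000e+00]]
```

View pics/top0.png

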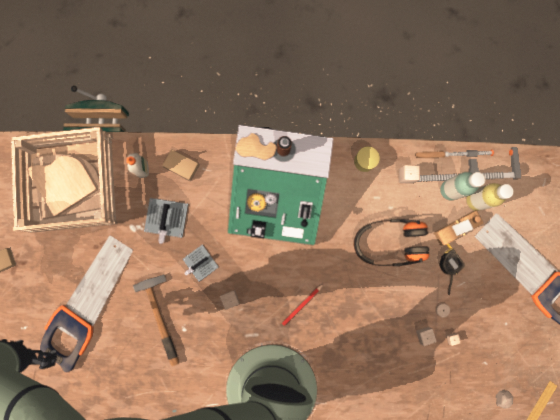

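View pics/side0.png

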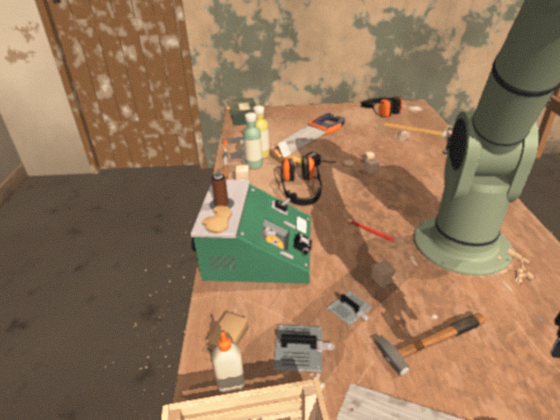

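```bash
cat > h.py <<'E'
import numpy as np,cv2
def K(c): return np.array([[c['fx'],0,c['cx']],[0,c['fy'],c['cy']],[0,0,1.]])
def ray(c,uv):
    p=cv2.undistortPoints(np.array(uv,float).reshape(-1,1,2),K(c),np.array(c['dist_coeffs'],float)).reshape(-1,2)
    d=np.c_[p[:,0],-p[:,1],-np.ones(len(p))]
    T=np.array(c['cam_to_world']); return T[:3,3],d@T[:3,:3].T
def onz(c,uv,z):
    o,d=ray(c,uv); return o+d*((z-o[2])/d[:,2])[:,None]
def onplane(c,uv,p0,n):
    o,d=ray(c,uv); return o+d*(((p0-o)@n)/(d@n))[:,None]
def cloud(c):
    h,w=c['range_z'].shape; vv,uu=np.mgrid[:h,:w]
    o,d=ray(c,np.c_[uu.ravel(),vv.ravel()])
    return (o+d*np.asarray(c['range_z']).ravel()[:,None]).reshape(h,w,3)
def proj(c,P):
    T=np.linalg.inv(np.array(c['cam_to_world'])); q=np.atleast_2d(P)@T[:3,:3].T+T[:3,3]
    q=q*[1,-1,-1]
    return cv2.projectPoints(q,np.zeros(3),np.zeros(3),K(c),np.array(c['dist_coeffs'],float))[0].reshape(-1,2)
def tri(c1,uv1,c2,uv2):
    o1,d1=ray(c1,[uv1]);o2,d2=ray(c2,[uv2]);d1=d1[0];d2=d2[0]
    A=np.c_[d1,-d2];s=np.linalg.lstsq(A,o2-o1,rcond=None)[0]
    a=o1+s[0]*d1;b=o2+s[1]*d2
    return (a+b)/2,np.linalg.norm(a-b)
def load(n): return {k:v for k,v in np.load(n,allow_pickle=True).items()}
def crop(c,u0,v0,w,h,f,out):
    im=cv2.resize(c['image'][v0:v0+h,u0:u0+w],None,fx=f,fy=f,interpolation=cv2.INTER_CUBIC)
    for i in range(0,w,10): cv2.putText(im,str(u0+i),(i*f,8),0,.3,(0,255,255),1) if i%20==0 else 0; cv2.line(im,(i*f,0),(i*f,3),(0,255,255),1)
    for i in range(0,h,10): cv2.putText(im,str(v0+i),(0,i*f+4),0,.3,(0,255,255),1) if i%20==0 else 0
    cv2.imwrite(out,im)
E
python3 - <<'E'
from h import *
t=load('top0.npz');s=load('side0.npz')
crop(t,120,180,110,110,5,'pics/c1.png')
crop(t,220,120,120,130,4,'pics/c2.png')
crop(s,255,280,130,100,5,'pics/c3.png')
crop(s,190,165,140,120,5,'pics/c4.png')
for n,c in(('t',t),('s',s)):
    C=cloud(c); z=np.asarray(c['range_z']);print(n,(z>0).mean())
    if n=='t': print(C[320,230],C[270,355],C[300,350],C[215,150],C[210,300])
    else: print(C[330,400],C[240,350],C[342,285])
E
```

```text
t 0.9962542517006803
[206.00476922 131.01334123  -1.57862838] [ 363.65837264 -246.11456395   -0.65216703] [ 272.66658595 -231.06118539    3.42680565] [517.70414415 383.55194249   8.38087808] [532.96600206 -67.6573112  109.90645049]
s 0.9958588435374149
[269.20701358 301.48807131  -0.6874894 ] [326.60768144 -38.88139936   4.27288206] [542.97392554 337.89895296  26.70075309]
```

View pics/c1.png

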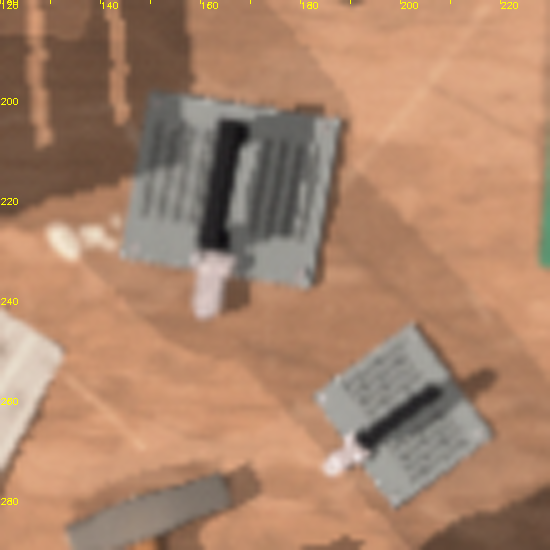

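View pics/c2.png

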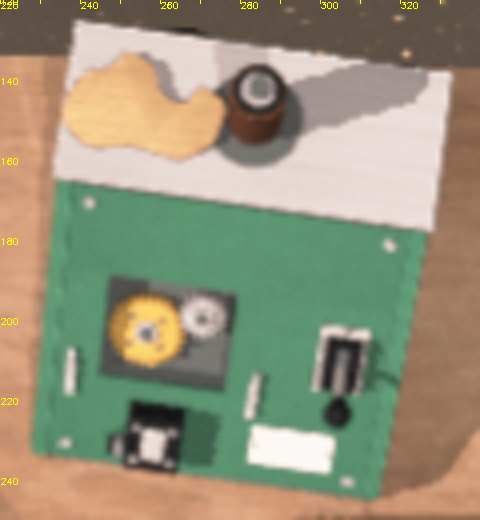

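View pics/c3.png

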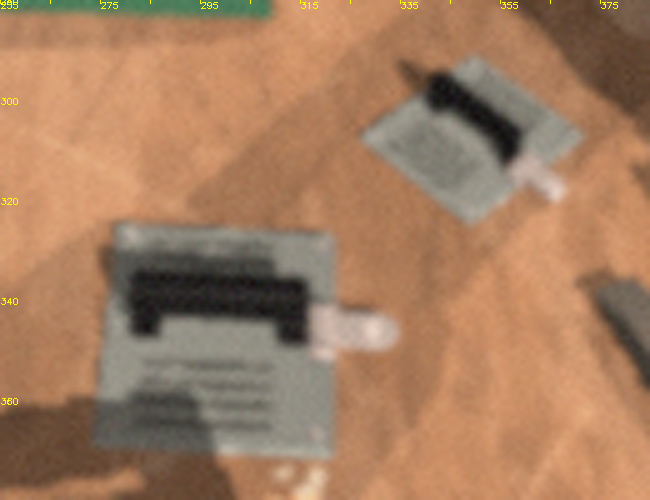

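View pics/c4.png

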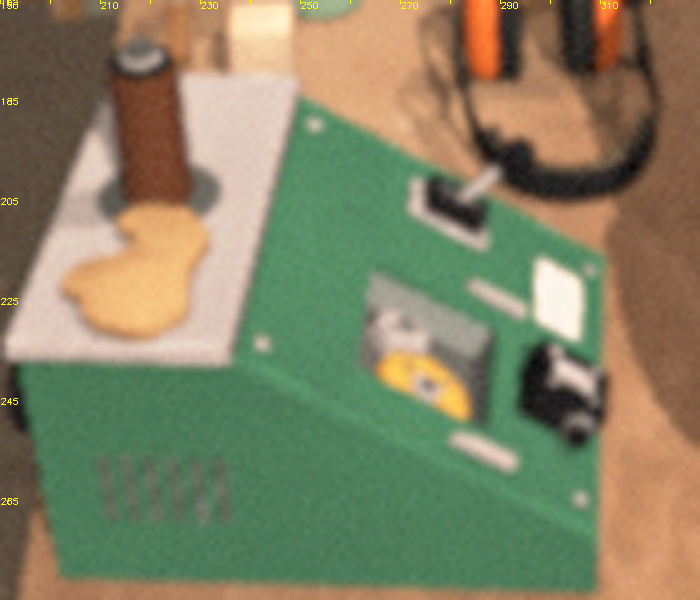

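Run:
```python
from h import *
t=load('top0.npz');s=load('side0.npz')
np.set_printoptions(precision=2,suppress=True)
# guard
plt_t=[(150.8,199.2),(187.6,204),(181.8,236.4),(145,230.8)]
P=onz(t,plt_t,5);print('plate t',P,'centre',P.mean(0),np.linalg.norm(np.diff(P,axis=0),axis=1))
plt_s=[(277.8,325),(321.5,326.6),(321.2,371),(273.8,368.5)]
Q=onz(s,plt_s,5);print('plate s',Q,'centre',Q.mean(0),np.linalg.norm(np.diff(Q,axis=0),axis=1))
print('tip',onz(t,[(161,243)],11),onz(s,[(334.6,346)],11), tri(t,(161,243),s,(334.6,346)))
# plate corners tri: t0 (far-left)=s3? 
for a,b in ((0,3),(1,0),(2,1),(3,2)): print('tri',tri(t,plt_t[a],s,plt_s[b]))
for n,c,m in(('t',t,None),('s',s,None)):
    hsv=cv2.cvtColor(c['image'],cv2.COLOR_BGR2HSV)
    g=cv2.inRange(hsv,(65,90,30),(95,255,255))>0
    C=cloud(c)
    w=g&(C[...,0]>400)&(C[...,0]<720)&(abs(C[...,1]-0)<200)&(C[...,2]>40)&(C[...,2]<165)
    X=C[w]
    # ransac
    rng=np.random.default_rng(0);best=0
    for _ in range(400):
        p=X[rng.choice(len(X),3,False)];nn=np.cross(p[1]-p[0],p[2]-p[0])
        if np.linalg.norm(nn)<1: continue
        nn/=np.linalg.norm(nn)
        if abs(nn[2])<.6: continue
        i=abs((X-p[0])@nn)<4
        if i.sum()>best: best=i.sum();I=i
    Y=X[I];m=Y.mean(0);nn=np.linalg.svd(Y-m)[2][2];nn*=np.sign(nn[2])
    print(n,len(X),best,'mean',m,'n',nn,'slope',np.degrees(np.arccos(nn[2])),'yaw',np.degrees(np.arctan2(-nn[1],-nn[0])),'res',((Y-m)@nn).std())
```

```text
plate t [[566.69 384.17   5.  ]
 [554.35 269.87   5.  ]
 [454.92 283.87   5.  ]
 [469.26 397.7    5.  ]] centre [511.3 333.9   5. ] [114.97 100.42 114.73]
plate s [[557.15 270.43   5.  ]
 [453.49 282.81   5.  ]
 [469.08 401.82   5.  ]
 [570.44 388.63   5.  ]] centre [512.54 335.92   5.  ] [104.4  120.03 102.21]
tip [[433.16 345.5   11.  ]] [[431.77 344.54  11.  ]] (array([432.54, 345.35,  12.21]), np.float64(1.1839096315684439))
tri (array([568.92, 385.32,  -0.17]), np.float64(3.2419372998247904))
tri (array([555.81, 269.9 ,   4.08]), np.float64(2.7101716914222216))
tri (array([454.26, 283.75,   6.26]), np.float64(1.2279343852501838))
tri (array([469.04, 398.87,   0.75]), np.float64(0.8818377332564109))
t 3829 3299 mean [559.51  -1.73 113.12] n [-0.53  0.06  0.85] slope 32.24855263426147 yaw -6.741882984228522 res 1.9867833691115455
s 3986 2286 mean [566.57  25.48 113.95] n [-0.53  0.06  0.85] slope 32.01601775500811 yaw -6.786425690412002 res 1.3206958910655615
```

```bash
cat >> h.py <<'E'
def axes(yaw,sl):
    y=np.radians(yaw);s=np.radians(sl)
    x=np.array([np.cos(y)*np.cos(s),np.sin(y)*np.cos(s),np.sin(s)])
    yy=np.array([-np.sin(y),np.cos(y),0]);return np.c_[x,yy,np.cross(x,yy)]
E
python3 - <<'E'
from h import *
t=load('top0.npz');s=load('side0.npz')
np.set_printoptions(precision=2,suppress=True)
R=axes(-6.77,32);n=R[:,2];print(R)
mt=np.array([559.51,-1.73,113.12]);ms=np.array([566.57,25.48,113.95])
print('offset diff',(mt-ms)@n)
O=(mt+ms)/2
f=lambda u0,v0,k:(lambda L:[(u0+x/k-.4,v0+y/k-.4) for x,y in L])
T=f(220,120,4);S=f(190,165,5)
Wt=T([(109,278),(236,295),(222,391),(101,373)]);Ws=S([(372,272),(491,327),(483,425),(360,368)]) 
def loc(P): return (P-O)@R
a=loc(onplane(t,Wt,O,n));b=loc(onplane(s,Ws,O,n));print('win t',a,a.mean(0));print('win s',b,b.mean(0))
Ct=T([(70,371),(254,397)]);Cs=S([(484,450),(497,299)])
print('cheek',loc(onplane(t,Ct,O+6*n,n)),loc(onplane(s,Cs,O+6*n,n)))
Scr_t=T([(89,203),(65,442),(389,245),(347,482)]);Scr_s=S([(262,343),(581,498),(315,125),(590,270)])
for p,q in zip(Scr_t,Scr_s):
    X,e=tri(t,p,s,q);print('screw',X,loc(X),e)
E
```

```text
[[ 0.84  0.12 -0.53]
 [-0.1   0.99  0.06]
 [ 0.53  0.    0.85]]
offset diff 1.3114817795998286
win t [[ 18.56  74.6   -0.  ]
 [ 19.23 -15.71  -0.  ]
 [-57.57 -15.42  -0.  ]
 [-56.78  72.89   0.  ]] [-19.14  29.09  -0.  ]
win s [[ 22.42 -10.07  -0.  ]
 [-53.9  -15.45  -0.  ]
 [-54.85  69.77  -0.  ]
 [ 19.46  73.22  -0.  ]] [-16.71  29.37  -0.  ]
cheek [[-55.6   94.81   6.  ]
 [-55.7  -38.8    6.  ]] [[-53.82  96.57   6.  ]
 [-52.97 -34.53   6.  ]]
screw [635.46  97.85 154.89] [74.3  93.91  2.33] 0.8566534668882335
screw [475.27 116.34  55.86] [-114.92   93.39    3.8 ] 0.6323787373181257
screw [ 610.97 -110.35  154.61] [  74.35 -115.72    1.97] 0.6791374160674841
screw [450.27 -91.37  53.84] [-116.28 -115.82    2.26] 0.40923598884544427
```

Run:
```python
from h import *
t=load('top0.npz');s=load('side0.npz')
crop(t,240,200,60,45,12,'pics/d1.png')
crop(s,282,225,40,35,16,'pics/d2.png')
crop(t,290,195,40,40,14,'pics/d3.png')
crop(s,265,190,45,35,16,'pics/d4.png')
```

```text
(no output)
```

View pics/d1.png

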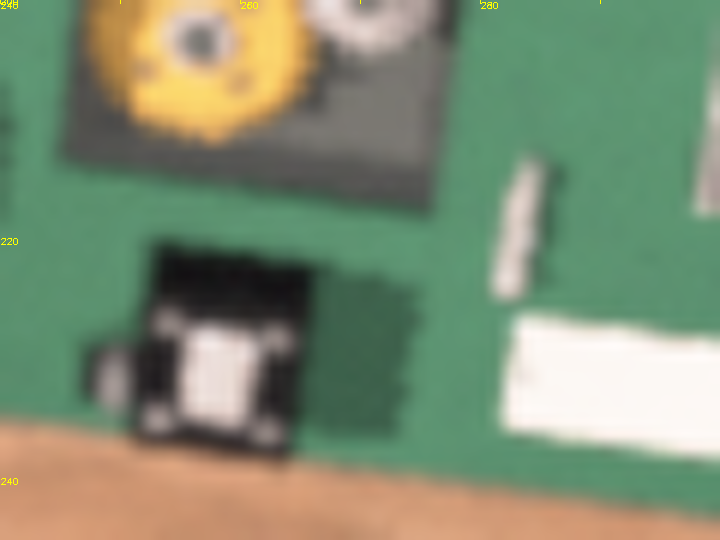

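View pics/d2.png

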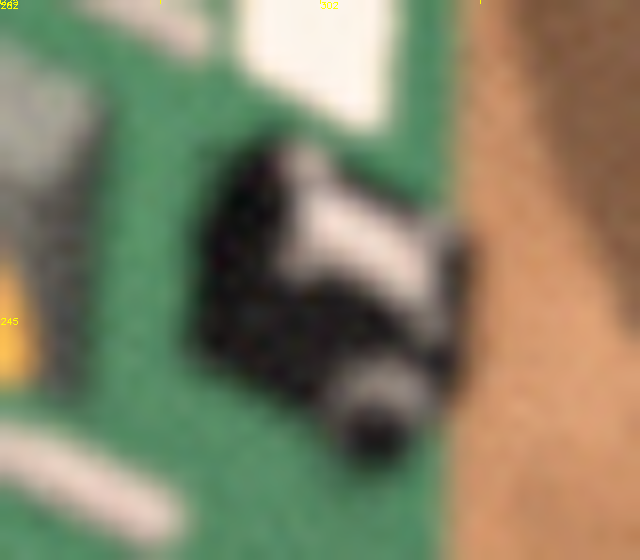

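View pics/d3.png

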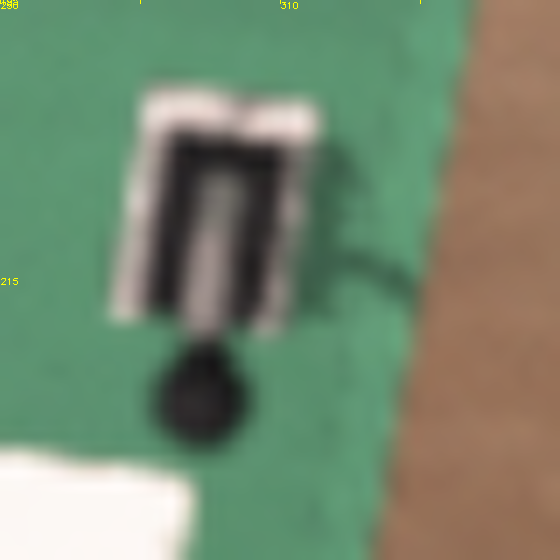

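View pics/d4.png

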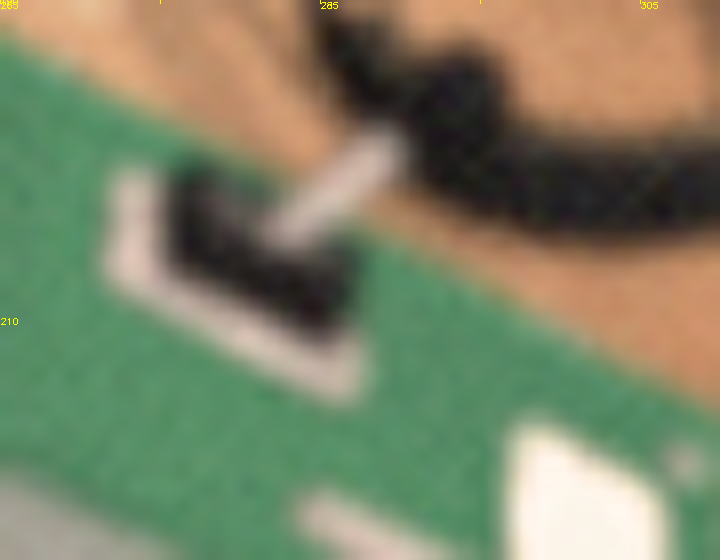

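Run:
```python
from h import *
t=load('top0.npz');s=load('side0.npz')
np.set_printoptions(precision=2,suppress=True)
R=axes(-6.77,32);n=R[:,2]
O=np.array([563.04,11.9,113.53])
loc=lambda P:(P-O)@R
f=lambda u0,v0,k:(lambda L:[(u0+x/k-.45,v0+y/k-.45) for x,y in L])
T=f(240,200,12);S=f(282,225,16)
B=T([(155,242),(310,268)]);print('mouth base t',loc(onplane(t,B,O,n)))
B=S([(205,175),(200,350)]);print('mouth base s',loc(onplane(s,B,O,n)))
Btop=T([(165,322),(277,340),(265,433),(158,418)]);Bs=S([(300,160),(440,228)])
print('box top t',loc(onplane(t,Btop,O+25*n,n)), 's',loc(onplane(s,Bs,O+25*n,n)))
X,e=tri(t,(200/14+290-.45,195+399/14-.45),s,(460/16+265-.45,190+92/16-.45));print('knob',X,loc(X),e)
for k in [(40.2,-125,59.8)]: pass
```

```text
mouth base t [[-75.49  48.68   0.  ]
 [-76.63  10.66  -0.  ]]
mouth base s [[-76.08  -6.12   0.  ]
 [-77.66  41.1    0.  ]]
box top t [[ -83.34   42.83   25.  ]
 [ -83.94   15.75   25.  ]
 [-109.64   15.74   25.  ]
 [-109.65   41.76   25.  ]] s [[ -80.96   12.96   25.  ]
 [-109.41   11.82   25.  ]]
knob [493.61 -76.37 149.74] [-30.46 -95.84  61.73] 1.0603273445911747
```

```bash
cat >> h.py <<'E'
RP=axes(-6.77,32); OP=np.array([563.04,11.9,113.53])
def tool(RG,sg=1): return np.c_[sg*RG[:,1],sg*RG[:,0],-RG[:,2]]
def pan(x,y,z): return OP+RP@np.array([x,y,z],float)
E
python3 - <<'E'
from h import *
from workcell import *
np.set_printoptions(precision=2,suppress=True)
st=read_state();print(st['tool_rot'],st['qpos'])
RG=axes(-7.2,0);G=np.array([512.2,335,12.])
for sg in(1,-1):
    for p,R in((G,RG),(G+[0,0,110],RG),(G+[0,0,300],RG),(np.array([520,150,330]),axes(-7,16)),(pan(22,29.2,30-18.7+60),RP),(pan(22,29.2,11),RP),(pan(-20,29.2,11),RP),(pan(-70,-96,45),RP),(pan(10,-96,45),RP),(pan(-70,-96,130),RP)):
        q=inverse_kinematics(list(p),tool(R,sg));print(sg,p,q if q is None else np.array(q))
E
```

```text
[[ 0.23  0.97 -0.  ]
 [ 0.97 -0.23 -0.  ]
 [-0.    0.   -1.  ]] [-1.41  0.52 -0.04  1.6   0.02  1.02 -0.11]
1 [512.2 335.   12. ] [-0.66  0.79 -0.03  1.76  0.04  0.58  0.74]
1 [512.2 335.  122. ] [-0.67  0.63 -0.    1.73  0.    0.78  0.77]
1 [512.2 335.  312. ] [-0.7   0.43  0.04  1.54 -0.02  1.17  0.79]
1 [520 150 330] [-0.8   0.16  0.36  1.91  0.13  0.84  0.93]
1 [547.49  43.15 185.65] [-0.29  0.31 -0.04  2.3   1.48  0.24 -0.28]
1 [579.22  39.38 134.52] [-0.19  0.46 -0.12  2.26  1.9   0.28 -0.68]
1 [543.85  43.58 112.26] [-0.04  0.49 -0.36  2.34  2.01  0.43 -0.81]
1 [469.09 -73.62 114.6 ] None
1 [536.46 -81.62 156.99] [ 0.54  0.41 -0.65  2.32  1.86  0.32 -0.33]
1 [424.36 -68.31 186.68] None
-1 [512.2 335.   12. ] [-1.02  0.88  0.53  1.78 -0.68  0.66 -1.79]
-1 [512.2 335.  122. ] [-1.1   0.74  0.65  1.75 -0.58  0.85 -1.87]
-1 [512.2 335.  312. ] [-1.17  0.53  0.76  1.56 -0.38  1.2  -2.03]
-1 [520 150 330] [-1.09  0.19  0.71  1.93  0.02  0.83 -2.11]
-1 [547.49  43.15 185.65] None
-1 [579.22  39.38 134.52] [-0.41  0.46  0.15  2.27  2.19  0.18  2.15]
-1 [543.85  43.58 112.26] [-0.29  0.48 -0.04  2.35  2.24  0.32  2.07]
-1 [469.09 -73.62 114.6 ] None
-1 [536.46 -81.62 156.99] [ 0.21  0.36 -0.25  2.34  2.2   0.18  2.43]
-1 [424.36 -68.31 186.68] None
```

Run:
```python
from h import *
from workcell import *
np.set_printoptions(precision=2,suppress=True)
RG=axes(-7.2,0);G=np.array([512.2,335,12.])
R=tool(RG)
movep(list(G+[0,0,90]),R)
print(read_state()['time'])
hit=movel(list(G),max_speed=100,guard=15)
s=read_state();print(hit,s['time'],s['eef_pos'],s['ft_force'])
c=camera('side');cv2.imwrite('pics/g1s.png',cv2.resize(c['image'][270:400,230:400],None,fx=4,fy=4))
```

```text
1.8333
False 2.8833 [512.51 335.21  12.57] [-0.11  0.29  0.77]
```

View pics/g1s.png

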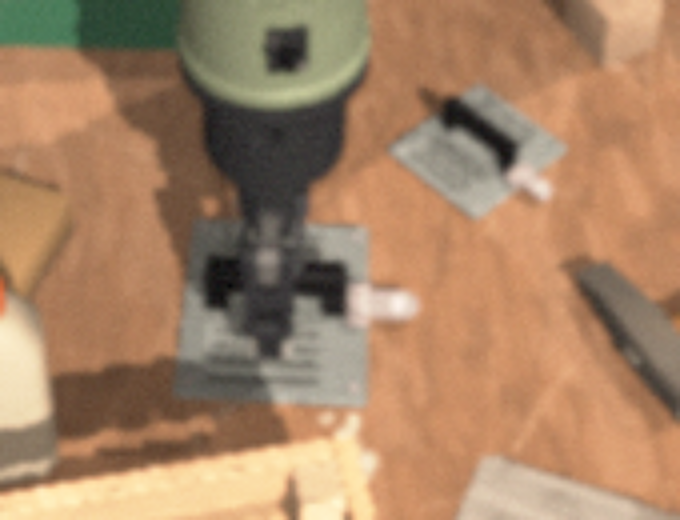

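Picture: fingers straddle the bar (bar x 205–345, finger ≈268), centred. Clamp, lift, check path feasibility.

Run:
```python
from h import *
from workcell import *
np.set_printoptions(precision=2,suppress=True)
clamp();s=read_state();print(s['time'],s['finger_gap'],s['ft_force'],s['eef_pos'])
p=np.array(s['eef_pos'])
movel(list(p+[0,0,250]),max_speed=200)
s=read_state();print(s['time'],s['finger_gap'],s['ft_force'],s['eef_pos'])
for n in('top','side'):
    c=camera(n);cv2.imwrite(f'pics/g2{n}.png',c['image']);np.savez(f'{n}2.npz',**c)
for h in (60,45,35,20,11):
  for x in(25,10,-10,-20):
    q=inverse_kinematics(list(pan(x,29.2,h)),tool(RP));print(h,x,q if q is None else np.array(q))
```

```text
3.5917 12.878310515865632 [-0.45 -0.1   4.6 ] [512.29 335.06  12.18]
4.9917 13.005978128435121 [-0.15  1.28 -3.4 ] [511.87 334.78 261.14]
60 25 [ 0.06  0.36 -0.45  2.27  1.53  0.38 -0.29]
60 10 [ 0.38  0.45 -0.86  2.29  1.59  0.57 -0.32]
60 -10 [ 0.63  0.65 -1.27  2.32  1.65  0.87 -0.33]
60 -20 [ 0.62  0.65 -1.27  2.34  1.67  0.88 -0.36]
45 25 [ 0.39  0.49 -0.86  2.24  1.59  0.59 -0.29]
45 10 [ 0.52  0.57 -1.07  2.27  1.64  0.73 -0.31]
45 -10 [ 0.62  0.71 -1.27  2.31  1.69  0.92 -0.34]
45 -20 [ 0.61  0.71 -1.27  2.34  1.71  0.93 -0.37]
35 25 [ 0.38  0.52 -0.86  2.24  1.63  0.6  -0.31]
35 10 [ 0.52  0.61 -1.07  2.27  1.67  0.75 -0.33]
35 -10 [ 0.62  0.74 -1.27  2.31  1.71  0.94 -0.34]
35 -20 [ 0.61  0.75 -1.27  2.33  1.73  0.95 -0.37]
20 25 [ 0.52  0.65 -1.07  2.22  1.67  0.77 -0.29]
20 10 [ 0.51  0.65 -1.07  2.26  1.71  0.78 -0.34]
20 -10 [ 0.62  0.8  -1.27  2.3   1.75  0.98 -0.34]
20 -20 [ 0.61  0.81 -1.27  2.32  1.77  0.99 -0.37]
11 25 [ 0.52  0.68 -1.07  2.22  1.7   0.78 -0.29]
11 10 [ 0.51  0.68 -1.07  2.25  1.74  0.79 -0.35]
11 -10 [ 0.62  0.83 -1.27  2.29  1.77  1.   -0.34]
11 -20 [ 0.61  0.84 -1.27  2.31  1.79  1.02 -0.37]
```

View pics/g2side.png

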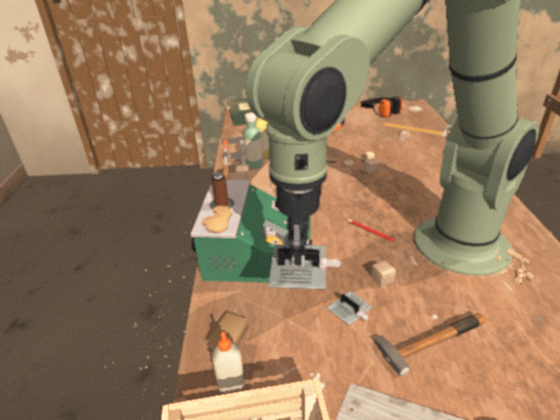

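Run:
```python
from h import *
from workcell import *
np.set_printoptions(precision=2,suppress=True)
movep([520,150,330],tool(axes(-7,16)))
s=read_state();print(s['time'],s['qpos'])
movep(list(pan(25,29.2,12.2+45)),tool(RP))
s=read_state();print(s['time'],s['qpos'],s['eef_pos'],pan(25,29.2,57.2),s['ft_force'],s['finger_gap'])
for n in('top','side'):
    c=camera(n);cv2.imwrite(f'pics/g3{n}.png',c['image']);np.savez(f'{n}3.npz',**c)
t=load('top3.npz');s=load('side3.npz')
crop(t,210,150,110,100,6,'pics/g3t.png')
crop(s,210,160,120,110,6,'pics/g3s.png')
```

```text
5.9 [-0.58  0.16  0.11  1.91  0.18  0.85  0.87]
7.175 [ 0.23  0.4  -0.66  2.26  1.54  0.47 -0.28] [557.91  42.34 175.41] [557.44  41.97 175.29] [ 0.45 -0.45 -2.68] 13.286275221139961
```

View pics/g3t.png

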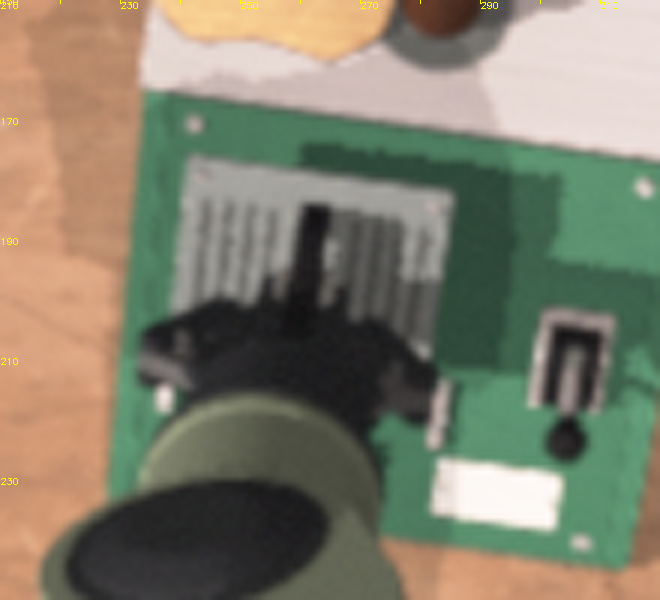

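View pics/g3s.png

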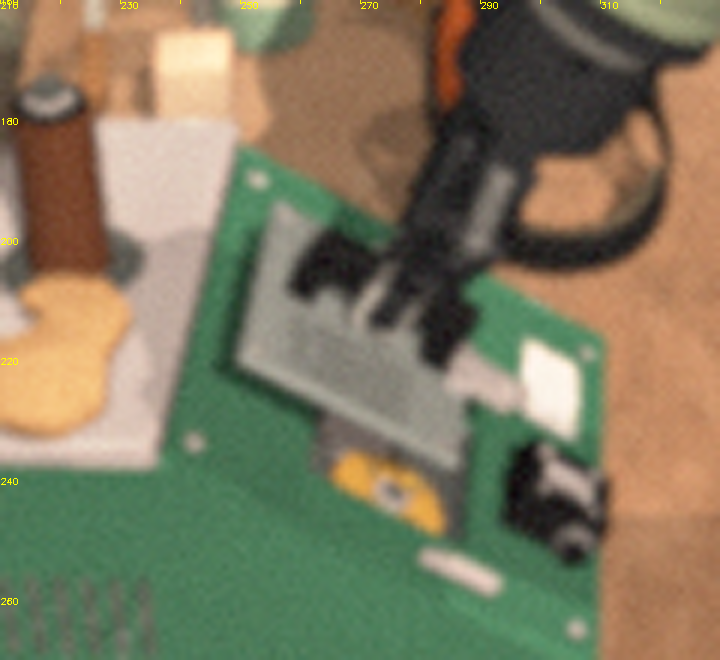

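Run:
```python
from h import *
np.set_printoptions(precision=2,suppress=True)
t=load('top3.npz');s=load('side3.npz')
n=RP[:,2];loc=lambda P:(P-OP)@RP
A=[(210+189/6-.45,150+156/6-.45),(210+456/6-.45,150+193/6-.45)]
print(loc(onplane(t,A,OP+50*n,n)))
B=[(210+277/6-.45,160+202/6-.45),(210+237/6-.45,160+357/6-.45),(210+462/6-.45,160+465/6-.45)]
b=loc(onplane(s,B,OP+50*n,n));print(b)
print('tip s',loc(onplane(s,[(210+524/6-.45,160+400/6-.45)],OP+56*n,n)))
print('tcp',loc(np.array([557.91,42.34,175.41])))
print(loc(tri(t,A[0],s,B[1])[0]),loc(tri(t,A[1],s,B[0])[0]))
C=loc(cloud(s)); 
for (u,v) in((262,215),(270,222),(255,213)): print(C[v,u])
```

```text
[[ 78.11  90.47  50.  ]
 [ 78.38 -29.67  50.  ]]
[[ 78.1  -28.59  50.  ]
 [ 79.98  92.41  50.  ]
 [-27.42  88.33  50.  ]]
tip s [[-51.71  31.08  56.  ]]
tcp [25.43 29.62 57.08]
[78.73 90.58 49.09] [ 77.97 -29.68  49.28]
[48.99 51.89 50.85]
[23.97 62.95 50.47]
[68.14 56.64 49.69]
```

Run:
```python
from h import *
from workcell import *
np.set_printoptions(precision=2,suppress=True)
n=RP[:,2];loc=lambda P:(np.array(P)-OP)@RP
def show(m):
    s=read_state();print(m,round(s['time'],2),'loc',loc(s['eef_pos']),'F',np.array(s['ft_force'])@RP,'T',np.array(s['torque']),'gap',round(s['finger_gap'],2));return s
movel(list(pan(25,28.9,12.2+8)),tool(RP),max_speed=60);show('pre')
h=movel(list(pan(25,28.9,7)),max_speed=12,guard=5);show(h)
wait(.1);show('settle')
for nn in('top','side'):
    c=camera(nn);np.savez(f'{nn}4.npz',**c)
t=load('top4.npz');s=load('side4.npz')
crop(t,210,150,110,100,6,'pics/g4t.png')
crop(s,210,160,120,110,6,'pics/g4s.png')
```

```text
pre 8.04 loc [25.05 28.99 20.41] F [-2.09 -0.2  -3.09] T [ 0.1   0.99 -0.  ] gap 13.32
True 8.76 loc [24.94 28.87 11.93] F [1.28 0.16 7.93] T [-0.06  0.31 -0.05] gap 13.1
settle 8.86 loc [24.91 28.87 11.93] F [ 1.15 -0.09  7.58] T [-0.05  0.31 -0.1 ] gap 13.0
```

View pics/g4s.png

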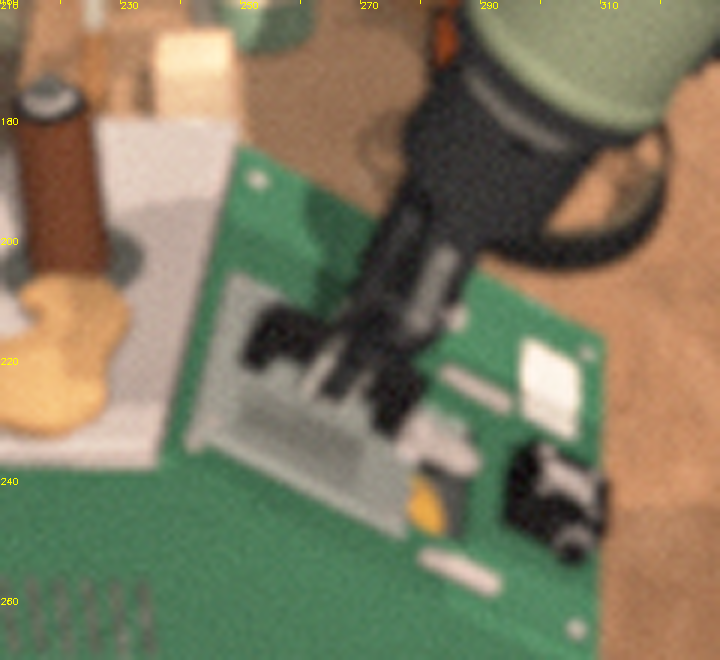

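View pics/g4t.png

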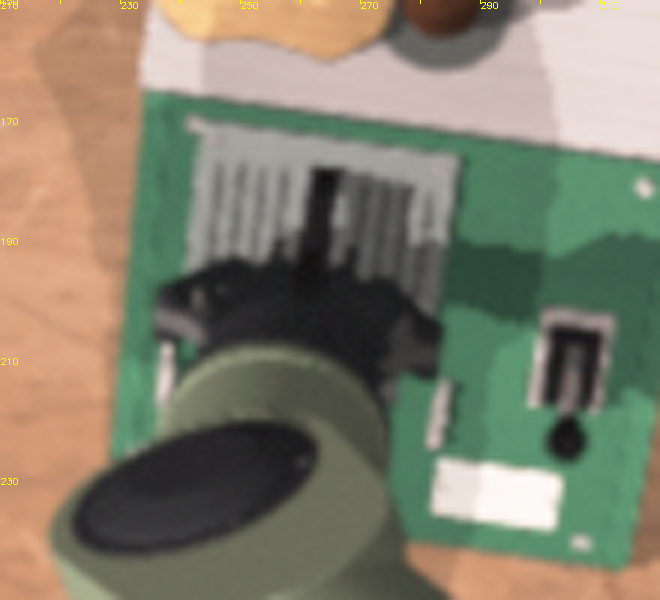

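Run:
```python
from h import *
from workcell import *
np.set_printoptions(precision=2,suppress=True)
loc=lambda P:(np.array(P)-OP)@RP
def show(m):
    s=read_state();print(m,round(s['time'],2),'loc',loc(s['eef_pos']),'F',np.array(s['ft_force'])@RP,'T',np.array(s['torque']),'gap',round(s['finger_gap'],2));return s
for x in(15,5,-4,-10):
    h=movel(list(pan(x,28.9,12.1)),tool(RP),max_speed=20,guard=9);show((x,h))
    if h: break
for nn in('top','side'):
    c=camera(nn);np.savez(f'{nn}5.npz',**c)
t=load('top5.npz');s=load('side5.npz')
crop(t,210,150,110,100,6,'pics/g5t.png')
crop(s,210,160,120,110,6,'pics/g5s.png')
```

```text
(15, True) 9.31 loc [18.28 28.89 11.93] F [-3.86 -0.93 10.01] T [ 0.08  1.15 -0.06] gap 12.76
```

View pics/g5s.png

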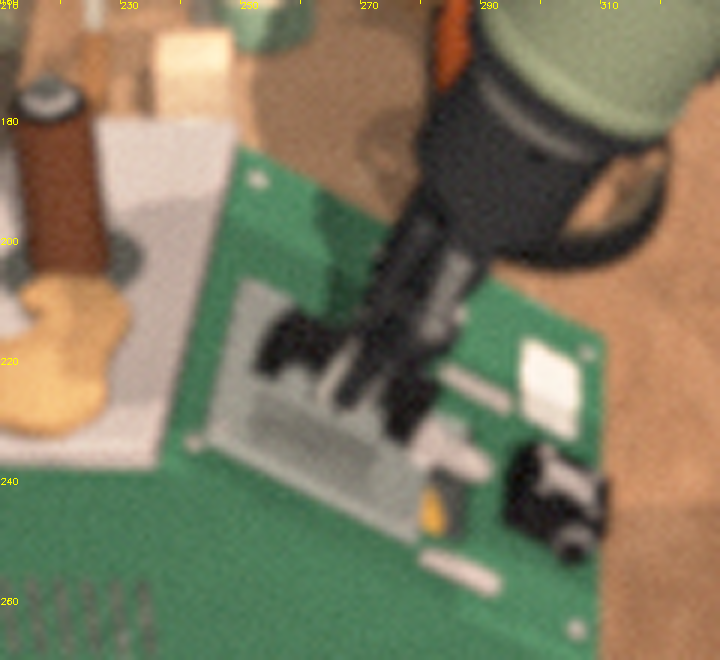

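Run:
```python
from h import *
from workcell import *
np.set_printoptions(precision=2,suppress=True)
loc=lambda P:(np.array(P)-OP)@RP
def show(m):
    s=read_state();print(m,round(s['time'],2),'loc',loc(s['eef_pos']),'F',np.array(s['ft_force'])@RP,'T',np.array(s['torque']),'gap',round(s['finger_gap'],2));return s
show('now')
movel(list(pan(18,28.9,12.5)),max_speed=20);show('up.5')
for x in(10,4,-2,-8):
    h=movel(list(pan(x,28.9,12.5)),max_speed=20,guard=9);show((x,h))
    if h: break
```

```text
now 9.41 loc [18.3  28.89 11.94] F [-3.12 -0.75  8.93] T [ 0.08  1.28 -0.14] gap 12.84
up.5 9.66 loc [17.68 28.83 12.36] F [-2.19 -0.12 -2.69] T [ 0.12  0.96 -0.02] gap 12.78
(10, False) 10.21 loc [ 9.99 28.93 12.48] F [-1.57  0.05 -2.8 ] T [ 0.09  0.99 -0.  ] gap 12.97
(4, False) 10.66 loc [ 3.93 28.92 12.49] F [-2.93  0.6  -3.57] T [ 0.14  0.96 -0.  ] gap 12.9
(-2, False) 11.11 loc [-2.17 28.78 12.46] F [-2.05 -1.19 -2.83] T [-0.1   1.05 -0.03] gap 12.75
(-8, False) 11.56 loc [-8.44 28.65 12.44] F [-3.91 -4.02 -4.46] T [-0.69  1.41 -0.17] gap 13.1
```

Run:
```python
from h import *
from workcell import *
np.set_printoptions(precision=2,suppress=True)
loc=lambda P:(np.array(P)-OP)@RP
def show(m):
    s=read_state();print(m,round(s['time'],2),'loc',loc(s['eef_pos']),'F',np.array(s['ft_force'])@RP,'T',np.array(s['torque']),'gap',round(s['finger_gap'],2));return s
movel(list(pan(-8,28.2,12.4)),max_speed=10);show('y-.7')
for x in(-11,-14):
    h=movel(list(pan(x,28.2,12.4)),max_speed=15,guard=9);show((x,h))
    if h: break
for nn in('top','side'):
    c=camera(nn);np.savez(f'{nn}6.npz',**c)
t=load('top6.npz');s=load('side6.npz')
crop(t,210,150,110,100,6,'pics/g6t.png')
crop(s,210,160,120,110,6,'pics/g6s.png')
```

```text
y-.7 11.81 loc [-8.04 28.36 12.41] F [-2.74 -0.93 -3.37] T [-0.27  1.2  -0.07] gap 13.49
(-11, False) 12.16 loc [-11.18  28.32  12.4 ] F [-3.04 -0.97 -3.68] T [-0.11  1.14 -0.07] gap 13.34
(-14, False) 12.51 loc [-14.18  28.26  12.4 ] F [-1.35 -0.45 -2.97] T [-0.02  1.05 -0.01] gap 13.07
```

View pics/g6s.png

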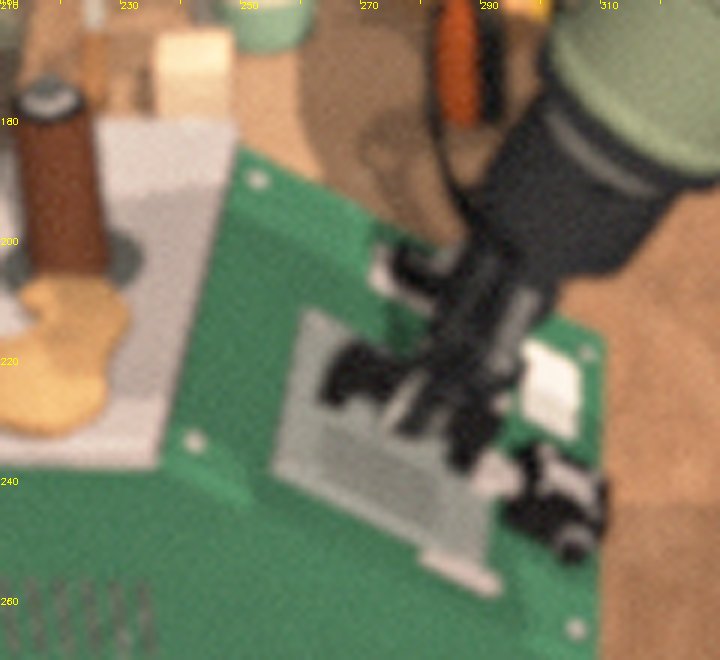

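The tongue (≈(293,238)) has entered the black switch box. Continue to the hard stop.

Run:
```python
from h import *
from workcell import *
np.set_printoptions(precision=2,suppress=True)
loc=lambda P:(np.array(P)-OP)@RP
def show(m):
    s=read_state();print(m,round(s['time'],2),'loc',loc(s['eef_pos']),'F',np.array(s['ft_force'])@RP,'T',np.array(s['torque']),'gap',round(s['finger_gap'],2));return s
for x in(-17,-19,-21,-23,-25,-27):
    h=movel(list(pan(x,28.2,12.3)),max_speed=10,guard=10);show((x,h))
    if h: break
```

```text
(-17, False) 13.06 loc [-17.03  28.24  12.3 ] F [-1.4  -0.3  -2.08] T [0.05 0.92 0.04] gap 13.14
(-19, False) 13.41 loc [-19.02  28.2   12.31] F [-1.9  -0.62 -2.8 ] T [ 0.05  0.88 -0.02] gap 12.8
(-21, False) 13.76 loc [-21.07  28.23  12.29] F [-1.28 -0.27 -2.87] T [ 0.06  0.8  -0.05] gap 13.05
(-23, True) 13.99 loc [-21.52  28.21  12.24] F [ 2.66  0.07 -0.23] T [ 0.06 -0.04  0.1 ] gap 13.28
```

Run:
```python
from h import *
from workcell import *
np.set_printoptions(precision=2,suppress=True)
loc=lambda P:(np.array(P)-OP)@RP
def show(m):
    s=read_state();print(m,round(s['time'],2),'loc',loc(s['eef_pos']),'F',np.array(s['ft_force'])@RP,'T',np.array(s['torque']),'gap',round(s['finger_gap'],2));return s
h=movel(list(pan(-24,28.2,12.1)),max_speed=10,guard=18);show(h)
wait(.2);show('held')
for nn in('top','side'):
    c=camera(nn);np.savez(f'{nn}7.npz',**c)
t=load('top7.npz');s=load('side7.npz')
crop(t,210,150,110,100,6,'pics/g7t.png')
crop(s,240,190,80,75,8,'pics/g7s.png')
```

```text
False 14.33 loc [-21.65  28.26  12.26] F [12.43 -1.03  4.35] T [-0.38 -1.93  0.04] gap 13.09
held 14.53 loc [-21.62  28.27  12.25] F [12.87 -0.55  4.38] T [-0.4  -1.95  0.01] gap 13.47
```

View pics/g7s.png

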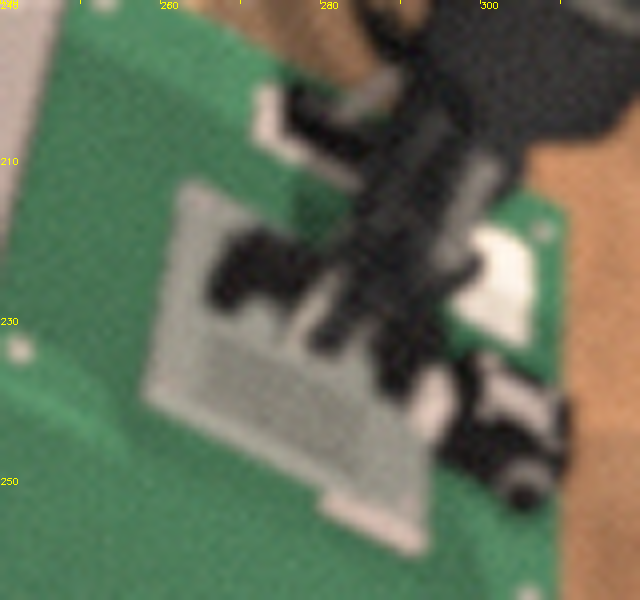

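View pics/g7t.png

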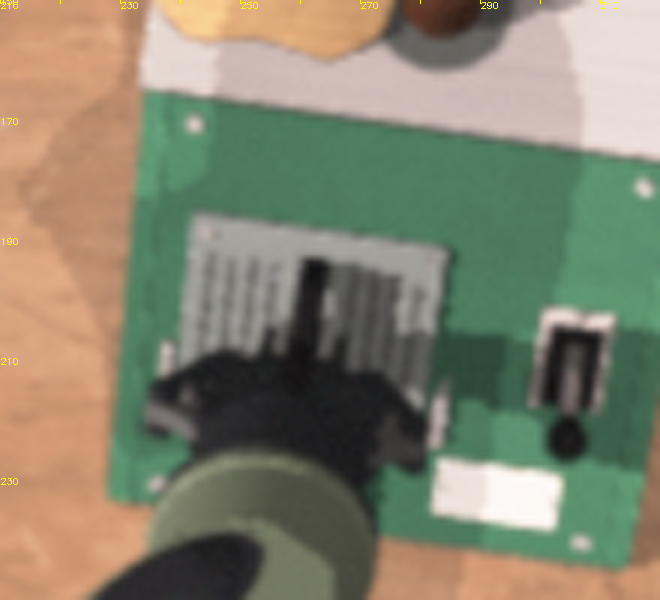

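Run:
```python
from h import *
np.set_printoptions(precision=2,suppress=True)
t=load('top7.npz');s=load('side7.npz')
n=RP[:,2];loc=lambda P:(P-OP)@RP
f=lambda L,u,v,k:[(u+x/k-.45,v+y/k-.45) for x,y in L]
print('plate top edge t',loc(onplane(t,f([(191,213),(451,247)],210,150,6),OP+5*n,n)))
print('s TL,BL,BR',loc(onplane(s,f([(180,182),(143,393),(430,500)],240,190,8),OP+5*n,n)))
print('box base corner s',loc(onplane(s,f([(440,455)],240,190,8),OP,n)))
```

```text
plate top edge t [[ 30.8   90.69   5.  ]
 [ 32.1  -31.64   5.  ]]
s TL,BL,BR [[ 33.57 -27.69   5.  ]
 [ 32.38  89.47   5.  ]
 [-73.98  72.07   5.  ]]
box base corner s [[-79.2   40.06  -0.  ]]
```

Run:
```python
from h import *
from workcell import *
np.set_printoptions(precision=2,suppress=True)
loc=lambda P:(np.array(P)-OP)@RP
def show(m):
    s=read_state();print(m,round(s['time'],2),'loc',loc(s['eef_pos']),'F',np.array(s['ft_force'])@RP,'T',np.array(s['torque']),'gap',round(s['finger_gap'],2));return s
movel(list(pan(-24,27.7,12.4)),max_speed=10);show('y-')
movel(list(pan(-24,28.7,12.4)),max_speed=10);show('y+')
movel(list(pan(-25.5,28.2,12.3)),max_speed=10,guard=20);show('push')
movel(list(pan(-22.2,28.2,12.2)),max_speed=10);show('relax')
open_gripper();show('open')
movel(list(pan(-22.2,28.2,12.2+60)),max_speed=120);show('back')
for nn in('top','side'):
    c=camera(nn);np.savez(f'{nn}8.npz',**c)
t=load('top8.npz');s=load('side8.npz')
crop(t,210,150,110,100,6,'pics/g8t.png')
crop(s,240,190,80,75,8,'pics/g8s.png')
```

```text
y- 14.88 loc [-21.75  28.1   12.49] F [11.48  1.01 -1.2 ] T [-0.02 -1.99  0.21] gap 13.01
y+ 15.13 loc [-21.72  28.37  12.45] F [11.84 -2.69  0.52] T [-0.71 -1.92 -0.11] gap 13.27
push 15.44 loc [-21.78  28.28  12.5 ] F [18.86 -1.42  4.15] T [-0.66 -3.37 -0.06] gap 13.18
relax 15.93 loc [-21.61  28.21  12.2 ] F [ 5.38 -0.14 -1.78] T [-0.12 -0.81  0.06] gap 12.84
open 16.62 loc [-22.23  28.2   12.2 ] F [ 0.17 -0.12 -0.46] T [ 0.08  0.54 -0.01] gap 85.51
back 17.27 loc [-22.02  28.13  72.03] F [-0.28  0.31 -0.5 ] T [ 0.09  0.57 -0.06] gap 85.35
```

View pics/g8s.png

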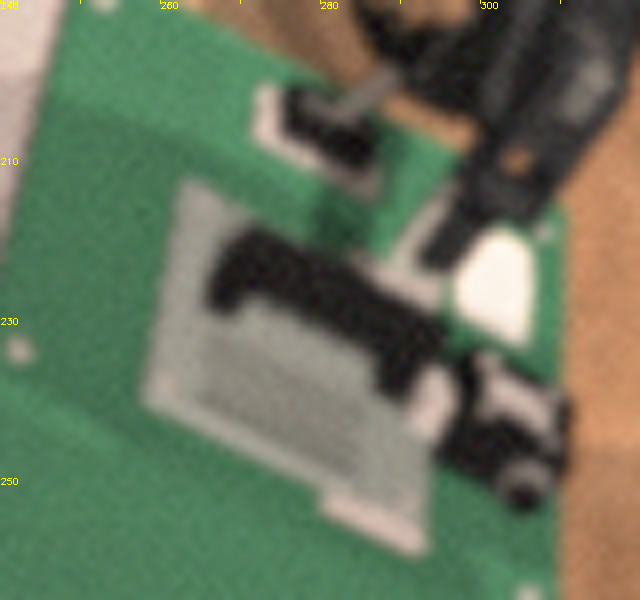

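View pics/g8t.png

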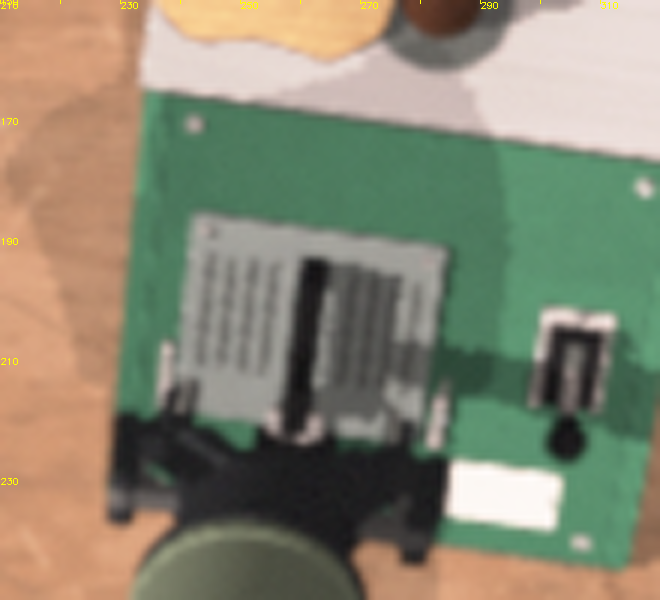

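Run:
```python
from h import *
from workcell import *
np.set_printoptions(precision=2,suppress=True)
RV=axes(-6.77,0);R=tool(RV)
K0=pan(-32,-96,60.5);K1=pan(5,-96,57);hx=RV[:,0]
print(K0,K1)
a=K0-55*hx+[0,0,80];b=K0-40*hx-[0,0,8];e=K1-15*hx-[0,0,8]
for p in(a,b,e): q=inverse_kinematics(list(p),R);print(p,q if q is None else np.array(q))
movel(list(pan(-22.2,28.2,110)),max_speed=150)
clamp()
movep(list(a),R);s=read_state();print(s['time'],s['eef_pos'],s['ft_force'])
h=movel(list(b),max_speed=120,guard=6);s=read_state();print(h,s['time'],s['eef_pos'],s['ft_force'])
for nn in('top','side'):
    c=camera(nn);np.savez(f'{nn}9.npz',**c)
t=load('top9.npz');s=load('side9.npz')
crop(t,220,150,110,100,6,'pics/g9t.png')
crop(s,230,150,100,90,7,'pics/g9s.png')
```

```text
[492.94 -76.45 147.88] [525.94 -80.37 164.52]
[438.32 -69.97 227.88] [ 0.83  0.38 -1.    2.02  0.39  0.95  1.08]
[453.22 -71.74 139.88] [ 0.66  0.51 -0.82  2.08  0.53  0.77  0.96]
[511.04 -78.6  156.52] [ 0.62  0.56 -0.79  1.93  0.51  0.87  1.02]
19.925 [438.19 -69.9  227.72] [-1.04 -0.48  0.48]
False 20.8167 [453.44 -71.6  140.36] [ 0.52 -1.01 -0.22]
```

View pics/g9s.png

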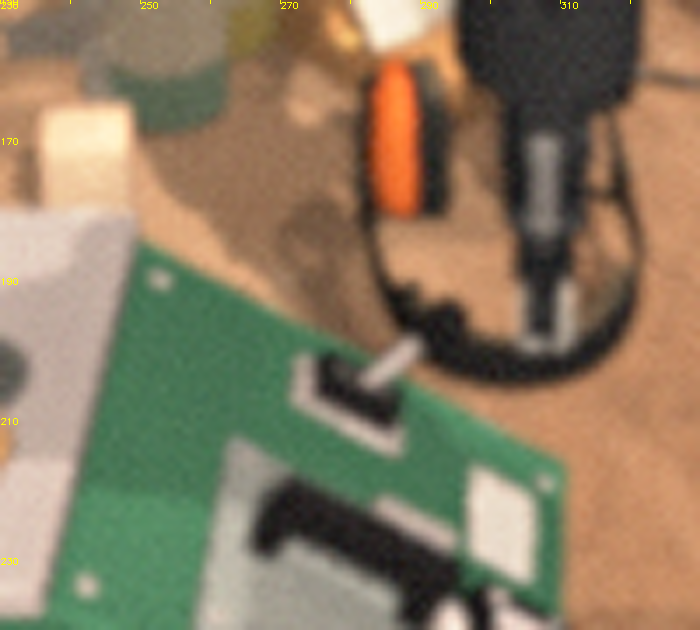

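View pics/g9t.png

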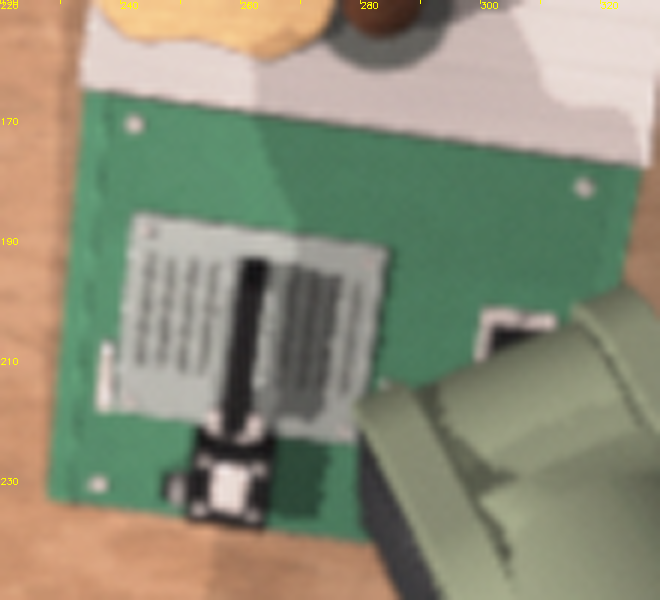

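Guard is flush against the switch box (top view, ≈(258,220)); fingertips (≈(308,199)) sit below the knob (≈(294,196)). Push up the slope.

Run:
```python
from h import *
from workcell import *
np.set_printoptions(precision=2,suppress=True)
RV=axes(-6.77,0);hx=RV[:,0]
K0=pan(-32,-96,60.5);K1=pan(5,-96,57)
def show(m):
    s=read_state();F=np.array(s['ft_force']);print(m,round(s['time'],2),'hx',(np.array(s['eef_pos'])-K1)@hx,s['eef_pos'],'F',F)
movel(list(K0-27*hx-[0,0,8]),max_speed=60,guard=8);show('near')
e0=K0-27*hx-[0,0,8];e1=K1-21*hx-[0,0,8]
for f in(.25,.5,.75,.9,1.0):
    h=movel(list(e0+(e1-e0)*f),max_speed=50,guard=10);show((f,h))
    if h: break
if not h:
    for d in(3,6,9,12):
        h=movel(list(e1+hx*d*np.array(1.0)),max_speed=25,guard=8);show((d,h))
        if h: break
for nn in('top','side'):
    c=camera(nn);np.savez(f'{nn}10.npz',**c)
s=load('side10.npz')
crop(s,230,150,100,90,7,'pics/g10s.png')
```

```text
near 21.28 hx -59.93118785454858 [466.43 -73.24 139.86] F [-0.65 -0.22 -0.04]
(0.25, True) 21.55 hx -52.08744396764887 [474.18 -74.49 143.66] F [-0.99  0.07  0.54]
```

View pics/g10s.png

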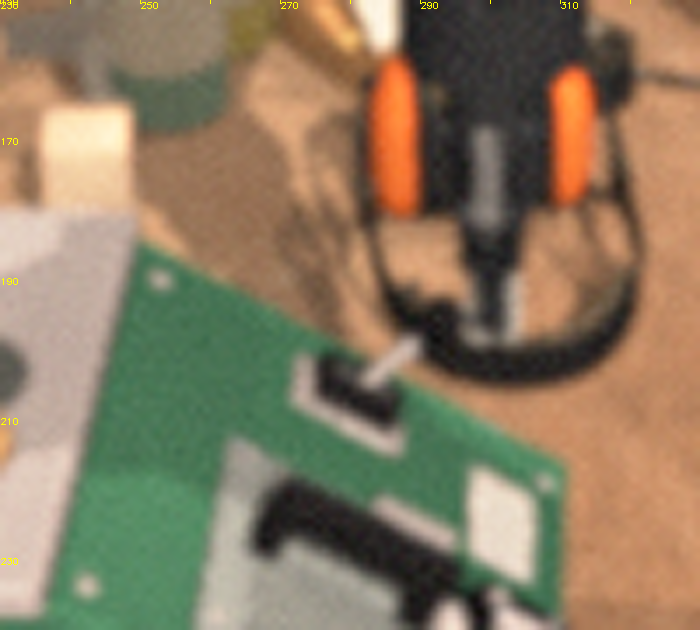

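```bash
cat > push.py <<'E'
from h import *
from workcell import *
np.set_printoptions(precision=2,suppress=True)
RV=axes(-6.77,0);hx=RV[:,0]
K0=pan(-32,-96,60.5);K1=pan(5,-96,57)
e0=K0-27*hx-[0,0,8];e1=K1-21*hx-[0,0,8]
def show(m):
    s=read_state();F=np.array(s['ft_force']);print(m,round(s['time'],2),'hx',round((np.array(s['eef_pos'])-K1)@hx,2),s['eef_pos'],'F',F)
E
python3 - <<'E'
from push import *
for f in(.4,.55,.7,.85,1.0):
    h=movel(list(e0+(e1-e0)*f),max_speed=30,guard=15);show((f,h))
    if h: break
if not h:
    for d in(3,6,9,12):
        h=movel(list(e1+hx*d),max_speed=20,guard=12);show((d,h))
        if h: break
for nn in('top','side'):
    c=camera(nn);np.savez(f'{nn}11.npz',**c)
s=load('side11.npz')
crop(s,230,150,100,90,7,'pics/g11s.png')
E
```

```text
(0.4, True) 21.88 hx -50.66 [475.59 -74.76 144.25] F [-1.46  0.83  0.19]
```

View pics/g11s.png

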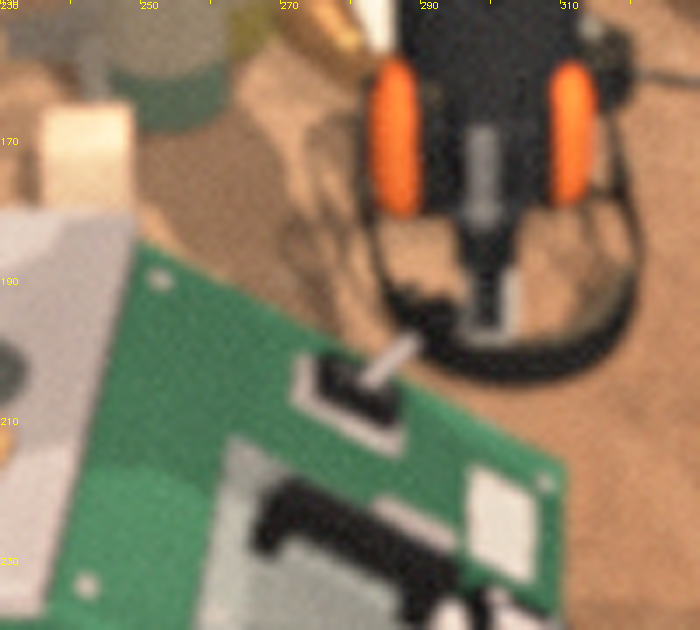

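Run:
```python
from push import *
for f in(.36,.42,.5,.6,.7,.8,.9):
    movel(list(e0+(e1-e0)*f),max_speed=20);show(f)
    if np.linalg.norm(read_state()['ft_force'])>12: break
for nn in('top','side'):
    c=camera(nn);np.savez(f'{nn}12.npz',**c)
s=load('side12.npz')
crop(s,230,150,100,90,7,'pics/g12s.png')
```

```text
0.36 22.4 hx -46.79 [479.45 -75.12 145.78] F [-7.02 -0.09  5.94]
0.42 22.68 hx -44.05 [482.17 -75.35 146.85] F [-4.22 -0.46  2.9 ]
0.5 22.99 hx -40.5 [485.72 -75.59 148.18] F [-1.51 -0.73  1.28]
0.6 23.36 hx -36.32 [489.89 -75.99 149.94] F [-0.82  0.08 -0.01]
0.7 23.73 hx -32.46 [493.71 -76.49 151.57] F [ 0.28  0.17 -0.89]
0.8 24.09 hx -28.6 [497.54 -77.   153.25] F [ 0.4  -0.23 -0.43]
0.9 24.46 hx -24.73 [501.38 -77.44 154.89] F [ 0.61  0.25 -0.25]
```

View pics/g12s.png

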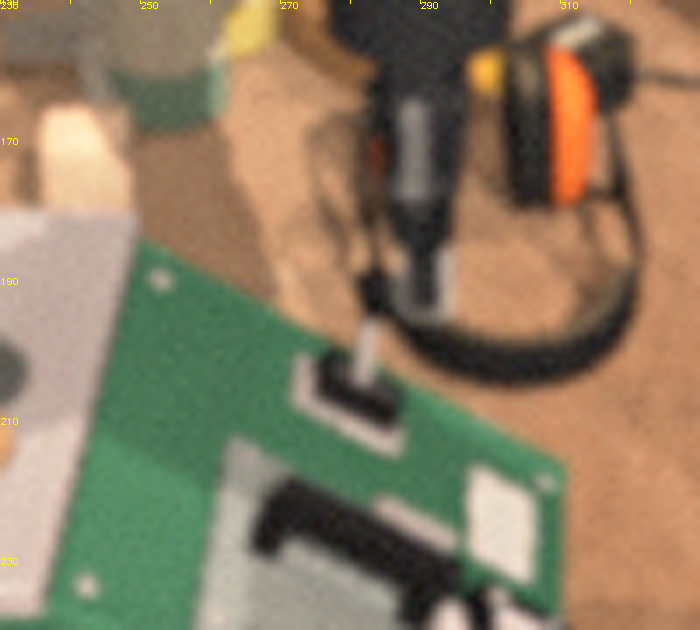

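The lever now follows (knob ≈(283,191)). Continue to the stop.

Run:
```python
from push import *
for d in range(-2,17,2):
    movel(list(e1+hx*d+[0,0,0.15*max(d,0)]),max_speed=20);show(d)
    if -np.array(read_state()['ft_force'])@hx>6: break
for nn in('top','side'):
    c=camera(nn);np.savez(f'{nn}13.npz',**c)
s=load('side13.npz')
crop(s,230,150,100,90,7,'pics/g13s.png')
```

```text
-2 24.83 hx -22.87 [503.22 -77.7  156.6 ] F [-0.74  0.24  1.61]
0 25.08 hx -20.84 [505.25 -77.87 156.49] F [ 0.03 -0.34  0.11]
2 25.33 hx -19.59 [506.48 -78.09 156.64] F [-5.76  0.38  2.79]
4 25.58 hx -19.1 [506.96 -78.2  156.6 ] F [-15.89   3.31   6.81]
```

View pics/g13s.png

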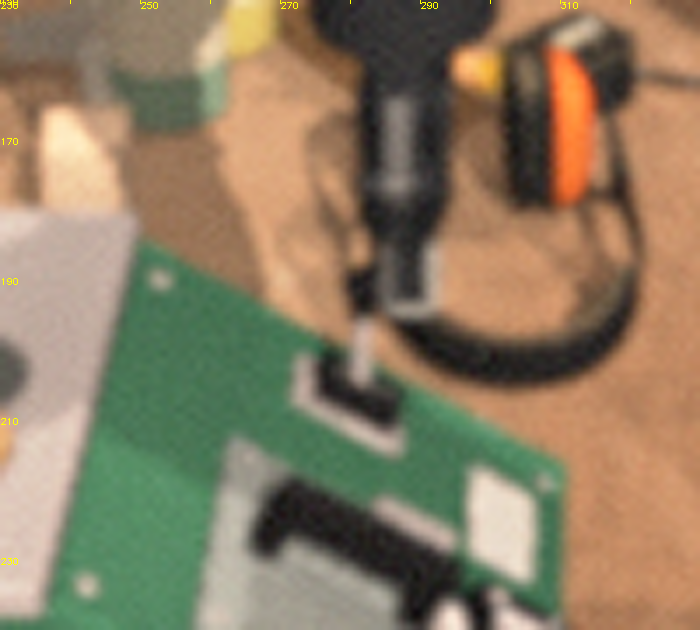

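Run:
```python
from push import *
p=np.array(read_state()['eef_pos'])
movel(list(p-25*hx),max_speed=80)
p=np.array(read_state()['eef_pos'])
movel(list(p-25*hx+[0,0,120]),max_speed=200);show('up')
movep([250,-400,350],tool(axes(-60,0)));show('away')
wait(.3)
for nn in('top','side'):
    c=camera(nn);np.savez(f'{nn}14.npz',**c);cv2.imwrite(f'pics/e{nn}.png',c['image'])
t=load('top14.npz');s=load('side14.npz')
crop(t,220,150,110,100,6,'pics/g14t.png')
crop(s,230,160,100,90,7,'pics/g14s.png')
```

```text
up 26.94 hx -68.66 [457.72 -72.67 276.06] F [ 0.11 -0.2   0.07]
away 28.41 hx -235.48 [ 250.94 -399.27  349.75] F [-0.6   0.48 -1.28]
```

View pics/g14s.png

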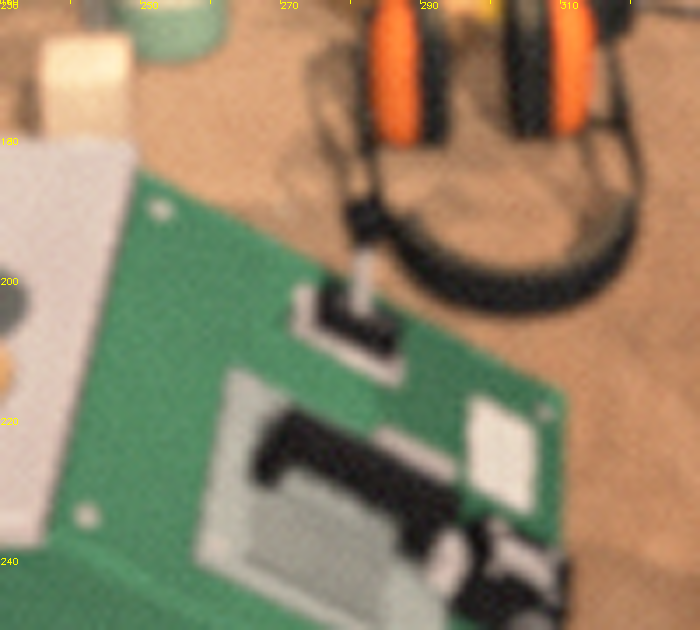

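View pics/g14t.png

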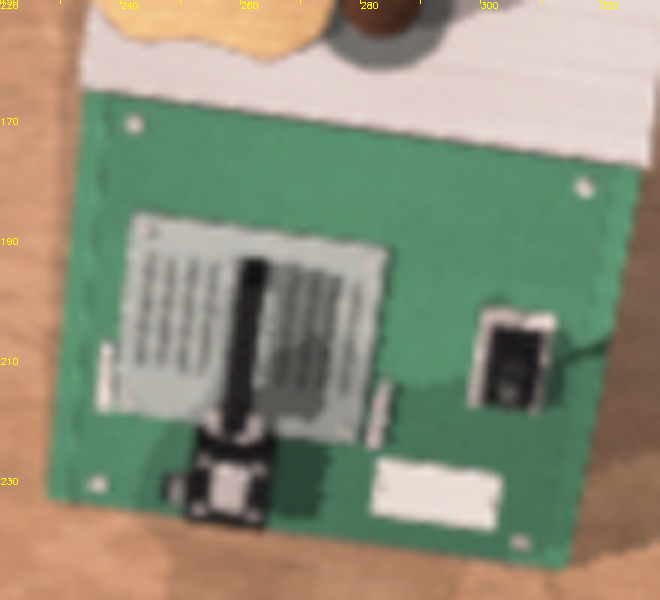

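View pics/etop.png

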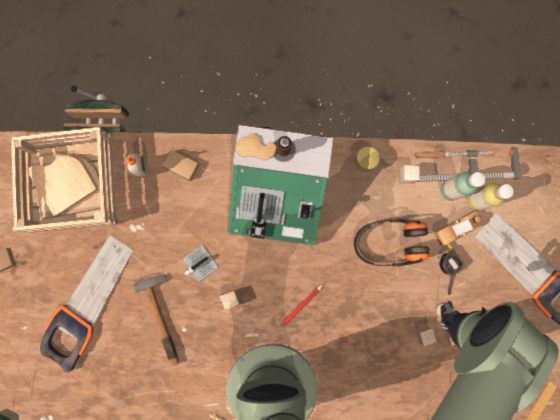

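Run:
```python
from push import *
t=load('top14.npz');s=load('side14.npz')
X,e=tri(t,(220+511/6-.45,150+372/6-.45),s,(230+368/7-.45,160+214/7-.45));l=(X-OP)@RP;print(X,l,e)
# side ray crossed with the lever's plane y=-96: angle about the pivot (-19,12)
q=(onplane(s,[(230+368/7-.45,160+214/7-.45)],pan(0,-96,0),RP[:,1])[0]-OP)@RP
print(q,'lean up-slope rad',np.arctan2(q[0]+19.1,q[2]-12))
b=onplane(s,[(230+362/7-.45,160+300/7-.45)],pan(0,-96,0),RP[:,1])[0];b=(b-OP)@RP;print(b,'rod lean',np.arctan2(q[0]-b[0],q[2]-b[2]))
a,c=load('top0.npz')['image'],t['image']
d=(cv2.absdiff(a,c).max(2)>60).astype(np.uint8);print(d[130:165,235:300].sum())
```

```text
[524.48 -77.04 168.45] [  5.52 -92.86  61.31] 2.771560014269868
[  5.96 -96.    58.89] lean up-slope rad 0.4908173739822406
[-13.32 -96.    21.19] rod lean 0.472593407283499
0
```

Lever leans 0.49 rad up the slope (expected 0.5, the on stop) and the workpiece pixels are unchanged. Handing in.

```bash
python3 -c "
from workcell import *
s=read_state();print(s['time'],s['ft_force']);finish_job()"
```

```text
28.8083 [-0.12362686  0.16836008 -0.02354904]
the job is handed in; nothing more can be done
```

The guard is back over the gear window with its tongue home in the interlock switch. I let go of it, then pushed the toggle lever up to its on stop. I handed in at 28.8 s with the arm clear of everything.

**Guard:**
- It slid straight down the slope and met a hard stop that held against about 19 N. I released it there and it stayed in.
- The stop puts the mouth face at −74 mm along the slope in my panel frame. The first images gave −76 for the mouth and, judging from the knob, −71.
- The plunger reading was not available, and its 1.2 N push did not show in the wrist force. "Home" therefore rests on that stop and on the top view, where the plate's edge meets the switch box.

**Lever:** it stopped firmly at about 16 N. In the final image it leans 0.49 rad up the slope, against 0.5 at the on stop. The two-view fix of the knob was poorer, with the rays 2.8 mm apart, because the knob is black on black in the top view.

**Problems on the way:**
- Pressing the guard lightly on the panel tripped the force stop once at the start of the slide. I raised it 0.5 mm and carried on.
- A side contact of about 4 N on the way in was relieved by shifting 0.7 mm to the right.
- Two guarded pushes on the lever stopped early at first contact. I finished in short steps while watching the force.

**Bystanders:** the area around the bird is unchanged between the first and last top pictures. By eye in the final pictures, the other things on the bench are where they were.

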